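Run the cochineal cup on the bayonet dye mill

ROBOT

A 6-joint arm with a two-finger parallel gripper is mounted at the origin on the work surface. World frame = base frame: x ahead of the robot, y to its left, z up, the work surface at z = 0. Lengths are in m, angles in rad, forces in N, time in s.
With the tool pointing down it reaches from about 0.25 to 0.775 m from the base axis. Payload 4 kg.
Tool frame: the origin (TCP) lies on the centre line of the jaws, within the pads' length; the fingertips stand 25 mm ahead of it and the grasp point (between the pads) lies 6 mm ahead of it; z points along the fingers, y is the line along which they close (so a half turn about z gives the same grasp; the last joint's range is limited). The gripper opens to 94 mm and grips with 3 to 60 N. Pads are 16 mm wide; open, the fingers measure 119 mm over their backs; the gripper's body (75 mm by 177 mm) begins 78 mm behind the grasp point.
Start: joints at [1.081, 0.087, 1.371, -0, 1.684, -0.103], TCP at [0.207, 0.509, 0.231] pointing down, gripper open.
Joint ranges: [-3.1, 3.1], [-0.76, 2.03], [0.27, 2.55], [-1.08, 4.22], [0.17, 2.65], [-2.57, 2.57]. Speed limits (rad/s): [2.79, 2.79, 3.14, 3.14, 3.14, 3.14].

INTERFACE

Orientations are given as [roll, pitch, yaw] about the fixed x, y, z axes, in that order (R = Rz(yaw) Ry(pitch) Rx(roll)).
In Python, from bench import robot, imaging gives the robot as it stands. The module is installed in compiled form; this text tells all that it offers.
- The arm moves only by the tool drive_tool, never from a script. Its argument "series" is a list of rows, each a list of 3 entries, a list of its own where there are three numbers: the finger opening in m, from 0 to 0.094, then the shift along the tool's x, y, z in m, then the turn, a rotation vector about the tool's x, y, z in rad. A call has 1 to 5 rows; each row is the pose to reach, as a shift and turn from the pose commanded when the call began, along the tool's axes at that moment; what a row does not reach only later rows make up. A row lasts 1/8 s, in which the tool goes at most 62.5 mm and 10.7 degrees, less where a joint would pass 70% of its speed; a pose out of reach is approached as far as the arm can. A call with a gripper value outside its range is refused whole. The fingers move at their own pace and stop on an object; the grip force is fixed at half the most. Time passes only in rows, so rows that repeat a pose let the fingers close. It gives the time, the measured TCP pose, the force, the opening and the grip force at its end, in the units of the state.
- robot.get_obs(): the state, without advancing time (a new reading comes with each control period).
- imaging.snapshot(name): name is "scene" or "side" or "wrist"; returns the picture (420x560x3 uint8, red, green, blue); there is no depth.
- imaging.get_calibration(name): a dict with "intrinsics" (3x3 intrinsics, pixels), "position" and "rotation" of the camera in the world. Camera axes: x right, y up, looking along -z (the intrinsics and any distortion apply to the point x, -y, -z); pixel columns grow to the right and rows downward; lengths in m; the calibration is good to about 2 mm. A picture is of the moment at which its call begins: read the wrist's pose just before it. get_calibration takes no time and is no camera call; for the wrist camera it gives the pose at the moment of the call.
- robot.close_job(): hands the job in; it is judged then, once.
The state is a dict: "time": time; "joint_positions": joint angles; "qvel": joint speeds; "joint_torque": joint torques, N m; "tool_pos": TCP position; "ee_rot": TCP orientation; "wrist_force": force on the tool from outside, world axes, zero at the start; "wrist_torque": the same for the moment, N m; "width": finger opening in m; "finger_force": force on a finger pad.
Only numpy, scipy, OpenCV 4.12 (cv2) and the standard library are available. Lean on these libraries where they do the work, as an engineer would, in place of code of your own. Each camera call takes 0.05 s, during which the arm holds its last target. There are 200 camera calls.

TASK

Grind the cochineal: take the steel grinding cup with the red cap off the wooden tray and lower it upright, as it stands, into the mill's collar with its two side pins in the two slots, then push it down against the spring and turn it clockwise (seen from above) about a quarter turn, as far as it will go. The mill runs only while the cup is held turned against its spring, so finish still gripping the cup and holding it there, seated, without letting go. Leave the blue and yellow cups and everything else on the bench where they are.

Things in the scene. Friction and masses are not known exactly. Their poses are not given: they have to be found in the camera images.
- red_cup: The cup to use: closed upright steel cylinder, 56 mm diameter, 105 mm tall, 150 to 310 g, red cap and band. Origin: centre of its underside (foot tapers to 46 mm), z up. Two 9 mm round pins stick out along +x and -x, 8 mm above the underside, reaching 36 mm from the axis; a white line on the cap lies along x, over them. Half a turn makes no difference. Grip its upper part, any way round.
- blue_cup: Same cup with a blue cap and band; a bystander, stays on the tray.
- yellow_cup: Same cup with a yellow cap and band; a bystander, stays on the tray.
- tray: Fixed wooden board, 130 mm (its x) by 370 mm (its y), 12 mm thick; low end battens to 18 mm. Origin: centre of its underside. The three cups stand on it in one row along its y, 115 mm apart, in any order.
- mill: Fixed white round motor base, 136 mm diameter at the foot, 150 mm tall to the top of its steel collar. Origin: centre of its underside, z up. The collar's slots lie along its +x and -x (green marks); red marks 80 degrees clockwise from these, seen from above, show where the cup's pins, and so its white line, end up. Half a turn of the cup makes no difference.
- mill_mouth (a point): Centre of the collar's upper face, 150 mm above the bench; axes as the mill's. The collar is a lip 8 mm thick with a round bore of 60 mm diameter (2 mm clearance around the cup) and two straight slots 14 mm wide along +x and -x, reaching 38 mm from the axis, open from above. Below the lip is a hidden channel where the pins run clockwise from the slots.
- mill_seat (a point): Point on the mill's axis 126 mm above the bench (24 mm below the collar's top), where the centre of the cup's underside is when the cup is pushed fully down; axes as the mill's.
- coupling (a joint): Spring-loaded black drive coupling in the well, 42 mm wide, in m: 0 up (its top 16 mm below the collar's top), 0.008 fully down. The cup's underside presses it; it pushes back with 4 N at 0, 6.5 N at 0.008. From about 0.0045 the pins are below the lip and the cup can turn; a turned cup that is not pushed rises until its pins rest against the lip, at that value.
- switch_ring (a joint): Hidden switch ring under the collar, in rad, clockwise seen from above: 0 at rest, stop at 1.3. The pins meet its dogs when the cup has turned about 0.1 rad from the middle of the slots and carry them to the stop at 1.4 rad (80 degrees) of cup turn. Its spring turns the cup back: 0.25 N m at 0, 0.55 N m at 1.3; let go, the cup turns back to the slots and rises.
- clay_bowl: Bystander: small open terracotta bowl, 96 mm diameter, 42 mm tall; origin: centre of its underside.
- mill_brush: Bystander: brush with a yellow handle, 170 mm long, lying beside the mill along its own x; origin: middle of its underside.
- green_pot: Bystander: green glazed pot with a knobbed lid, 132 mm diameter, 88 mm tall; origin: centre of its underside.
- indigo_block: Bystander: dark blue block, 90 by 55 by 32 mm; origin: centre of its underside.
- jar: Bystander: closed amber jar, 60 mm diameter, 85 mm tall; origin: centre of its underside.
Mind the look-alikes: they are no part of the job. There is more than one size of the mill; the one meant has the size given above. Leave any turquoise look-alike of the red_cup alone.

How it is judged:
On the way, in this order (a step that is already met when the one before it is completed fails the run):
1. the red cup is lifted clear of the tray in the gripper (height (world z) of red_cup above 0.05 m and contact force between the fingers and red_cup above 1 N), for 0.2 s.
2. the red cup is in the collar and pushed down against the coupling spring until its pins are under the lip (value of joint coupling above 0.004 m and z of red_cup in the frame of mill_seat below 0.006 m and horizontal distance between red_cup and mill_seat below 0.004 m and contact force between the fingers and red_cup above 1 N), for 0.1 s.
3. the red cup is turned clockwise against the switch spring to the end of its travel (value of joint switch_ring above 1.15 rad and z of red_cup in the frame of mill_seat below 0.006 m), for 0.3 s.
At the end, for the whole second after the job is handed in: Red cup upright in the collar (4 mm of the axis, 6 mm of fully down, tilt under 0.08 rad), coupling pressed over 3 mm, fingers gripping it (over 2 N), still, turned so that the switch ring is past 1.15 of 1.3 rad; blue and yellow cups upright on the tray (all of step 3 and value of joint coupling above 0.003 m and horizontal distance between red_cup and mill_seat below 0.004 m and angle between red_cup's own z axis and vertical below 0.08 rad and contact force between the fingers and red_cup above 2 N and linear speed of red_cup below 0.02 m/s and horizontal distance between each of blue_cup, yellow_cup and tray below 0.19 m and angle between each of blue_cup, yellow_cup's own z axis and vertical below 0.1 rad); the arm keeps its last pose, push and grip.
It fails at once if the blue or the yellow cup is moved more than 20 mm (distance of any of blue_cup, yellow_cup from where it was at the start of the episode above 0.02 m).
It fails at once if another thing on the bench (bowl, brush, pot, block, jar) is moved more than 30 mm (distance of any of clay_bowl, mill_brush, green_pot, indigo_block, jar from where it was at the start of the episode above 0.03 m).
It also fails if it takes over 48 s, if anything falls off the work surface, if the arm or the gripper's body presses on something with over 40 N, if the wrist force passes 120 N, or if a joint passes its speed limit or range.

## Working session

There is one attempt and no reset: what is moved stays moved. The work goes in short steps, Python scripts to look and compute and a tool call to move; the robot and the scene stay as the last step left them, time stands still between calls to the robot, and variables do not carry over. Pictures are saved under pics/ and viewed, at most 10 in all, crops included, and the job is handed in when it is done.

Besides the shell and the picture viewer there is one more tool, called after "Emit:" by a JSON object that holds its "fn" and its "kwargs", one argument or row to a line. drive_tool: Moves the arm, as the interface text tells. Its arguments: {"type":"object","properties":{"series":{"type":"array"}},"required":["series"]}

```bash
mkdir -p pics; cat > h.py <<'E'
import numpy as np, cv2
from bench import robot, imaging
from scipy.spatial.transform import Rotation as R
def snap(n,f):
    im=imaging.snapshot(n); cv2.imwrite('pics/'+f,im[:,:,::-1]); return im
def ray(c,u,v,z):
    K=np.array(c['intrinsics']);d=np.linalg.inv(K)@[u,v,1]; d=np.array(c['rotation'])@[d[0],-d[1],-d[2]]
    p=np.array(c['position']); return p+d*(z-p[2])/d[2]
def proj(c,P):
    q=np.array(c['rotation']).T@(np.array(P)-c['position']); q=np.array(c['intrinsics'])@[q[0],-q[1],-q[2]]; return q[:2]/q[2]
E
python3 - <<'E'
from h import *
a=snap('scene','s1.png');b=snap('side','d1.png')
o=robot.get_obs();print(o)
for n in('scene','side','wrist'):print(n,imaging.get_calibration(n))
E
```

```text
{'time': 0.1, 'joint_positions': array([ 1.08089446e+00,  8.79153610e-02,  1.37207193e+00, -2.78990675e-05,
        1.68361286e+00, -1.03090526e-01]), 'qvel': array([ 1.49163896e-03, -1.32423377e-03, -2.85084382e-03,  1.44688609e-05,
        1.26186212e-03, -1.05640674e-04]), 'joint_torque': array([ 1.45275506e-03, -3.41254163e+01, -3.03301620e+01,  7.18936999e-02,
        3.04103410e-02, -1.00392458e-04]), 'tool_pos': array([0.20728083, 0.50897179, 0.22941828]), 'ee_rot': array([-3.13959296e+00, -1.79006754e-04,  2.75477802e+00]), 'wrist_force': array([-0.56151462, -0.18815323, -0.21754493]), 'wrist_torque': array([ 0.02497608, -0.02562291, -0.02327185]), 'finger_force': 0.0, 'width': 0.09379373588395694}
scene {'intrinsics': array([[475.98151807,   0.        , 274.53136919],
       [  0.        , 475.98151807, 206.76773727],
       [  0.        ,   0.        ,   1.        ]]), 'position': array([ 1.28095174, -1.03796636,  0.98198081]), 'rotation': array([0.93837209, 0.01548433, 0.67076247])}
side {'intrinsics': array([[428.89111345,   0.        , 279.88489299],
       [  0.        , 428.89111345, 209.56419664],
       [  0.        ,   0.        ,   1.        ]]), 'position': array([1.12188796, 0.80626779, 1.06882937]), 'rotation': array([ 0.85156619, -0.01723565,  2.59285715])}
wrist {'intrinsics': array([[304.37492919,   0.        , 277.61422905],
       [  0.        , 304.37492919, 206.37167044],
       [  0.        ,   0.        ,   1.        ]]), 'position': array([0.12924542, 0.54123941, 0.38361041]), 'rotation': array([-0.2925424 ,  0.00258624,  1.18478541])}
```

View pics/s1.png

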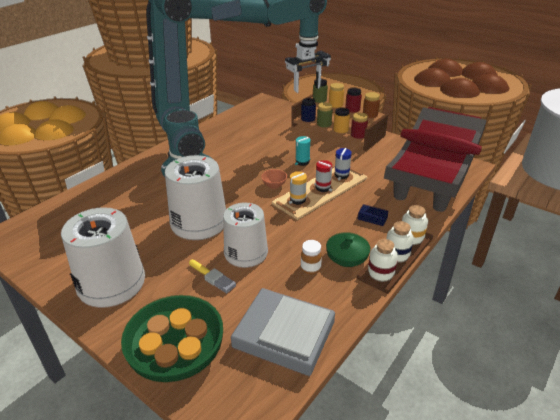

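View pics/d1.png

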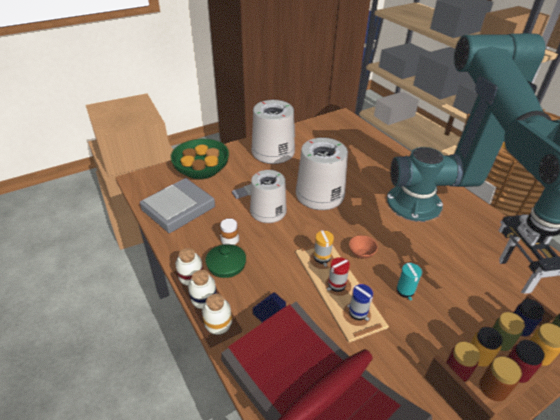

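The scene view shows the red cup at (323,176), blue (343,163), yellow (298,188) and a turquoise look-alike at (303,150). There are three candidate mills, at (195,195), (103,255) and (245,235). Next I measure their sizes and take enlarged crops.

```bash
cat >> h.py <<'E'
_g=imaging.get_calibration
def cal(n):
    c=dict(_g(n)); c['rotation']=R.from_euler('xyz',c['rotation']).as_matrix(); return c
def tri(p,q):
    A=[];b=[]
    for n,(u,v) in(('scene',p),('side',q)):
        c=cal(n);a=ray(c,u,v,0);d=a-c['position'];d/=np.linalg.norm(d);M=np.eye(3)-np.outer(d,d);A.append(M);b.append(M@c['position'])
    return np.linalg.lstsq(np.vstack(A),np.hstack(b),rcond=None)[0]
E
python3 - <<'E'
from h import *
for n,p,q in[('millA',(195,170),(325,150)),('millB',(98,230),(273,108)),('millC',(245,216),(267,180)),('red',(324,166),(340,267)),('yel',(298,177),(324,240)),('blue',(343,153),(361,293)),('turq',(303,141),(410,271))]:print(n,tri(p,q).round(3))
s=cv2.imread('pics/s1.png');d=cv2.imread('pics/d1.png')
def cr(i,x,y,w,h,k):return cv2.resize(i[y:y+h,x:x+w],None,fx=k,fy=k,interpolation=cv2.INTER_CUBIC)
cv2.imwrite('pics/c1.png',np.vstack([np.hstack([cr(s,210,195,80,60,5),cr(d,235,160,80,60,5)]),np.hstack([cr(s,280,140,80,60,5),cr(d,305,225,80,60,5).copy()])]))
E
```

```text
millA [ 0.293 -0.214  0.21 ]
millB [ 0.3   -0.574  0.21 ]
millC [ 0.519 -0.24   0.147]
red [0.514 0.187 0.105]
yel [0.488 0.071 0.106]
blue [0.525 0.296 0.11 ]
turq [0.341 0.301 0.099]
```

View pics/c1.png

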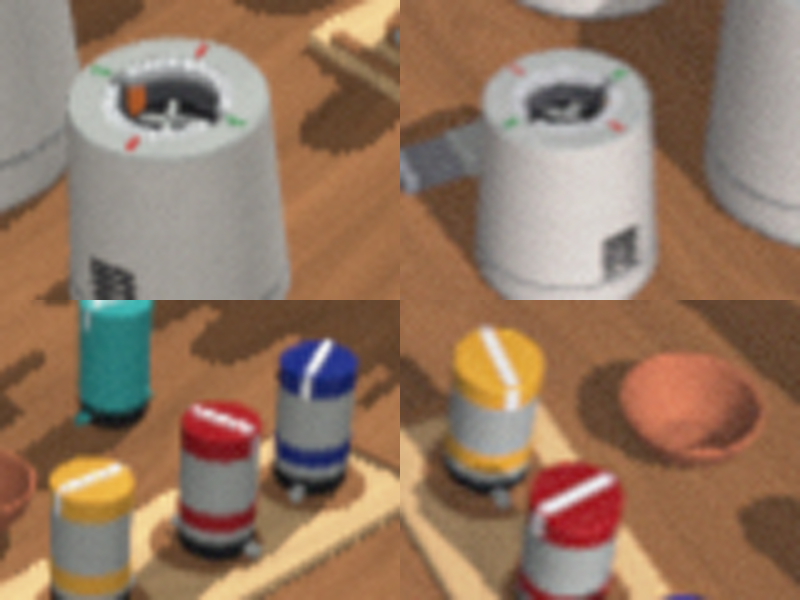

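The crops show mill C with green marks, 150 mm tall, and the red cup between yellow and blue. The white line is visible in both views.

```bash
python3 - <<'E'
from h import *
def ang(a):return np.degrees(np.arctan2(a[1],a[0])).round(1)
c=cal('scene');d=cal('side')
for c,P in((c,[(230.2,208.8),(256.6,219),(250.2,204.6),(236.2,223.4)]),(d,[(278.4,174.2),(257,184),(258,173.8),(278,185)])):
    Q=[ray(c,u,v,.15) for u,v in P]
    print('mill',((Q[0]+Q[1])/2).round(4),((Q[2]+Q[3])/2).round(4),'green',ang(Q[1]-Q[0]),'red',ang(Q[3]-Q[2]),[np.linalg.norm(Q[0]-Q[1]).round(3)])
for n,L,m in(('scene',[(318,161.2),(330.2,166)],(324,163.6)),('side',[(332.2,268),(347.2,260.2)],(340,263.4))):
    c=cal(n);Q=[ray(c,u,v,.117) for u,v in L]; print('cup',ray(c,*m,.117).round(4),((Q[0]+Q[1])/2).round(4),ang(Q[1]-Q[0]),np.linalg.norm(Q[0]-Q[1]).round(3))
w=cal('wrist');o=robot.get_obs();T=R.from_euler('xyz',o['ee_rot']).as_matrix()
print(T.round(3), 'cam in tool',(T.T@(w['position']-o['tool_pos'])).round(4),(T.T@w['rotation']).round(3))
E
```

```text
mill [ 0.5142 -0.2387  0.15  ] [ 0.5144 -0.2382  0.15  ] green 5.9 red -73.4 [np.float64(0.094)]
mill [ 0.5122 -0.2422  0.15  ] [ 0.5131 -0.2408  0.15  ] green 6.9 red 107.1 [np.float64(0.095)]
cup [0.5158 0.1833 0.117 ] [0.5158 0.1835 0.117 ] -1.6 0.052
cup [0.5134 0.1832 0.117 ] [0.5156 0.1849 0.117 ] -178.2 0.057
[[-0.926  0.377 -0.001]
 [ 0.377  0.926 -0.002]
 [ 0.    -0.002 -1.   ]] cam in tool [ 8.450e-02  1.000e-04 -1.542e-01] [[ 0.001  0.957  0.289]
 [ 1.    -0.001  0.   ]
 [ 0.001  0.289 -0.957]]
```

Emit:
{"fn": "drive_tool", "kwargs": {
  "series": [
    [0.094, [-0.04, -0.018, 0], [0, 0, 0.1]],
    [0.094, [-0.09, -0.041, 0], [0, 0, 0.25]],
    [0.094, [-0.14, -0.064, 0], [0, 0, 0.4]],
    [0.094, [-0.19, -0.086, 0], [0, 0, 0.55]],
    [0.094, [-0.24, -0.109, 0], [0, 0, 0.7]]
  ]
}}

```text
time: 0.72
tool_pos: [0.3894, 0.3164, 0.23]
ee_rot: [-3.141, -0.0, 2.05]
wrist_force: [0.1, 0.5, 1.1]
width: 0.0942
finger_force: 0.0
```

```bash
cat >> h.py <<'E'
def to(p,yaw):
    o=robot.get_obs();T=R.from_euler('xyz',o['ee_rot']);G=R.from_euler('xyz',[np.pi,0,yaw])
    print('t',round(o['time'],2),'pos',o['tool_pos'].round(4),'rpy',o['ee_rot'].round(4),'F',o['wrist_force'].round(1),'ff',round(o['finger_force'],1),'w',round(o['width'],4),'q6',o['joint_positions'][5].round(2))
    print('shift',T.inv().apply(np.array(p)-o['tool_pos']).round(4),'turn',(T.inv()*G).as_rotvec().round(4))
E
python3 -c "
from h import *
to([.515,.184,.23],1.69)"
```

```text
t 0.72 pos [0.3894 0.3164 0.23  ] rpy [-3.1410e+00 -1.0000e-04  2.0501e+00] F [0.1 0.5 1.1] ff 0.0 w 0.0942 q6 0.09
shift [-0.1754  0.0504 -0.    ] turn [-0.0006  0.      0.3601]
```

Emit:
{"fn": "drive_tool", "kwargs": {
  "series": [
    [0.094, [-0.05, 0.014, 0], [0, 0, 0.1]],
    [0.094, [-0.1, 0.029, 0], [0, 0, 0.22]],
    [0.094, [-0.145, 0.042, 0], [0, 0, 0.32]],
    [0.094, [-0.175, 0.0505, 0], [0, 0, 0.36]],
    [0.094, [-0.175, 0.0505, 0], [0, 0, 0.36]]
  ]
}}

```text
time: 1.35
tool_pos: [0.5156, 0.1848, 0.2294]
ee_rot: [-3.14, 0.0, 1.691]
wrist_force: [0.0, 0.8, 0.2]
width: 0.094
finger_force: 0.0
```

```bash
python3 -c "
from h import *
to([.515,.184,.23],1.69)
c=cal('wrist');a=snap('wrist','w1.png')
for P in([.515,.184,.117],[.541,.183,.117],[.489,.185,.117],[.515,.212,.117],[.515,.156,.117]):print(proj(c,P).round(1))
cv2.imwrite('pics/w1c.png',cv2.resize(a[60:360,100:500,::-1],None,fx=2,fy=2,interpolation=cv2.INTER_CUBIC))"
```

```text
t 1.35 pos [0.5156 0.1848 0.2294] rpy [-3.1397e+00  3.0000e-04  1.6914e+00] F [0.  0.8 0.2] ff 0.0 w 0.094 q6 0.12
shift [-0.0007 -0.0006 -0.0006] turn [-0.0019  0.0003  0.0014]
[277.  211.4]
[304.9 215.7]
[249.  207.1]
[280.8 181.7]
[273.5 239.4]
```

View pics/w1c.png

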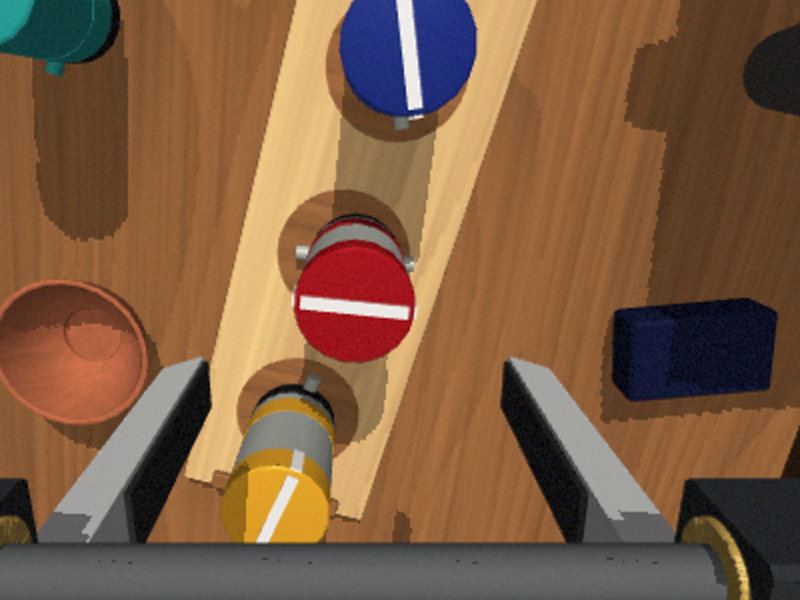

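The red cap is centred at pixel (277,210), as predicted, with the line about 0° in world. I descend and grip.

Emit:
{"fn": "drive_tool", "kwargs": {
  "series": [
    [0.094, [0, 0, 0.04], [0, 0, 0]],
    [0.094, [0, 0, 0.09], [0, 0, 0]],
    [0.094, [0, 0, 0.12], [0, 0, 0]],
    [0.094, [0, 0, 0.131], [0, 0, 0]],
    [0.094, [0, 0, 0.131], [0, 0, 0]]
  ]
}}

```text
time: 2.02
tool_pos: [0.5142, 0.1872, 0.0995]
ee_rot: [-3.141, -0.0, 1.696]
wrist_force: [-1.0, -1.1, 0.3]
width: 0.0943
finger_force: 0.0
```

Emit:
{"fn": "drive_tool", "kwargs": {
  "series": [
    [0.04, [0, 0, 0], [0, 0, 0]],
    [0.04, [0, 0, 0], [0, 0, 0]],
    [0.04, [0, 0, 0], [0, 0, 0]],
    [0.04, [0, 0, 0], [0, 0, 0]],
    [0.04, [0, 0, 0], [0, 0, 0]]
  ]
}}

```text
time: 2.65
tool_pos: [0.5149, 0.1865, 0.0998]
ee_rot: [3.141, -0.0, 1.695]
wrist_force: [0.3, -1.0, 1.0]
width: 0.0555
finger_force: 30.0
```

Emit:
{"fn": "drive_tool", "kwargs": {
  "series": [
    [0.04, [0, 0, -0.03], [0, 0, 0]],
    [0.04, [0, 0, -0.08], [0, 0, 0]],
    [0.04, [0, 0, -0.13], [0, 0, 0]],
    [0.04, [0, 0, -0.17], [0, 0, 0]],
    [0.04, [0, 0, -0.18], [0, 0, 0]]
  ]
}}

```text
time: 3.28
tool_pos: [0.5157, 0.1867, 0.2822]
ee_rot: [3.137, -0.001, 1.695]
wrist_force: [0.1, -0.3, -2.9]
width: 0.0556
finger_force: 30.0
```

```bash
python3 -c "
from h import *
to([.5135,-.24,.28],1.80)"
```

```text
t 3.27 pos [0.5157 0.1867 0.2822] rpy [ 3.1365e+00 -7.0000e-04  1.6948e+00] F [ 0.1 -0.3 -2.9] ff 30.0 w 0.0556 q6 0.12
shift [-0.4232 -0.055   0.0017] turn [ 0.0051 -0.0004 -0.1052]
```

Emit:
{"fn": "drive_tool", "kwargs": {
  "series": [
    [0.04, [-0.03, -0.004, 0], [0, 0, 0]],
    [0.04, [-0.08, -0.01, 0], [0, 0, -0.02]],
    [0.04, [-0.13, -0.017, 0], [0, 0, -0.04]],
    [0.04, [-0.18, -0.023, 0], [0, 0, -0.05]],
    [0.04, [-0.23, -0.03, 0], [0, 0, -0.06]]
  ]
}}

```text
time: 3.9
tool_pos: [0.5125, -0.0469, 0.2765]
ee_rot: [-3.138, -0.002, 1.755]
wrist_force: [0.6, 0.6, -2.1]
width: 0.0553
finger_force: 30.0
```

Emit:
{"fn": "drive_tool", "kwargs": {
  "series": [
    [0.04, [-0.05, -0.004, 0], [0, 0, 0]],
    [0.04, [-0.1, -0.007, 0], [0, 0, -0.02]],
    [0.04, [-0.15, -0.011, 0], [0, 0, -0.03]],
    [0.04, [-0.185, -0.013, 0], [0, 0, -0.045]],
    [0.04, [-0.185, -0.013, 0], [0, 0, -0.045]]
  ]
}}

```text
time: 4.53
tool_pos: [0.5336, -0.2318, 0.2755]
ee_rot: [-3.137, -0.004, 1.796]
wrist_force: [-0.1, 0.7, -3.0]
width: 0.0557
finger_force: 30.0
```

```bash
python3 -c "
from h import *
to([.5135,-.24,.28],1.80)
c=cal('wrist');a=snap('wrist','w2.png');s=snap('scene','s2.png');d=snap('side','d2.png')
for P in([.5135,-.24,.15],[.5135+.047*.994,-.24+.047*.11,.15],[.5135-.047*.994,-.24-.047*.11,.15]):print([proj(cal(n),P).round(1) for n in('scene','side')],proj(c,P).round(1))
A=cv2.resize(s[130:280,190:290,::-1],None,fx=4,fy=4,interpolation=cv2.INTER_CUBIC);B=cv2.resize(d[90:240,220:320,::-1],None,fx=4,fy=4,interpolation=cv2.INTER_CUBIC)
cv2.imwrite('pics/c2.png',np.hstack([A,B]))
cv2.imwrite('pics/w2c.png',cv2.resize(a[60:360,80:480,::-1],None,fx=2,fy=2,interpolation=cv2.INTER_CUBIC))"
```

```text
t 4.53 pos [ 0.5336 -0.2318  0.2755] rpy [-3.1368 -0.0038  1.7958] F [-0.1  0.7 -3. ] ff 30.0 w 0.0557 q6 -0.73
shift [-0.0035 -0.0214 -0.0044] turn [-0.0048 -0.0038 -0.0041]
[array([242.7, 213.9]), array([267.9, 179.5])] [255.9 210.4]
[array([256.2, 219. ]), array([257. , 184.3])] [304.3 215.8]
[array([229.7, 209. ]), array([278.4, 174.7])] [207.2 204.9]
```

View pics/c2.png

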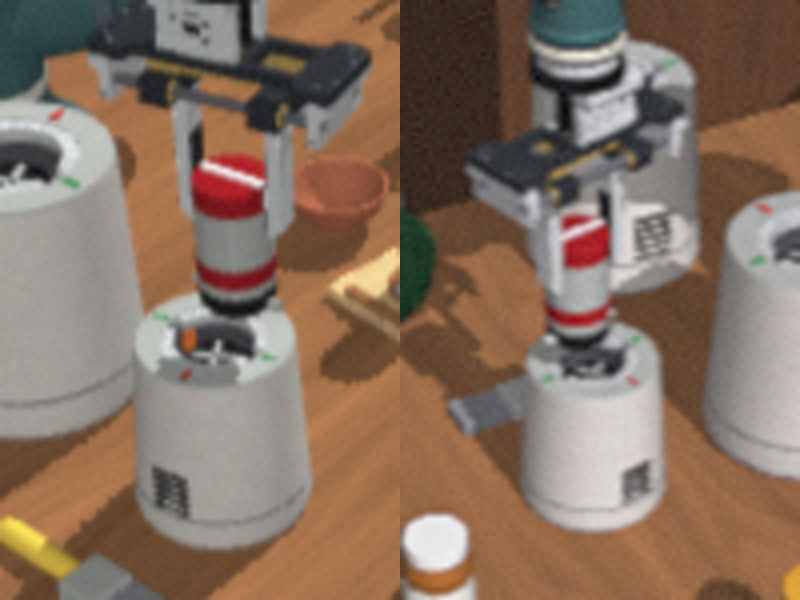

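View pics/w2c.png

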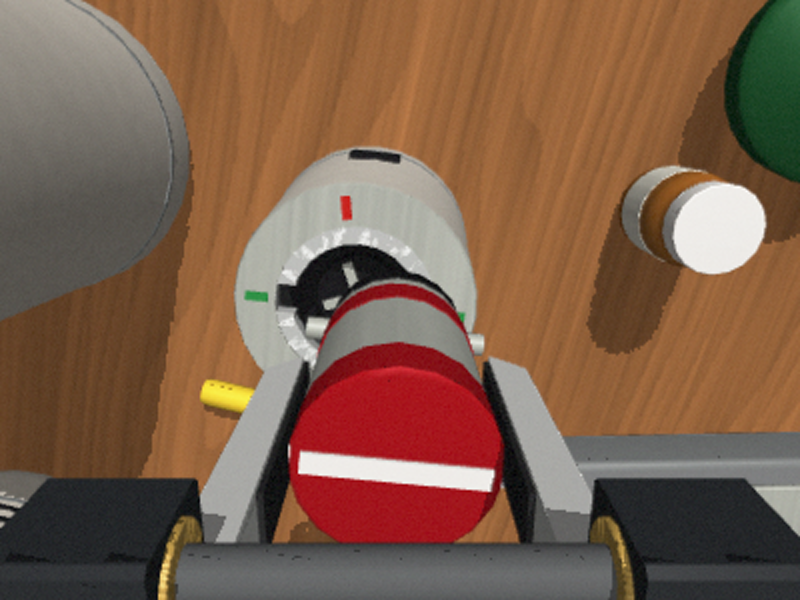

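The cup is upright in the grip. In the wrist view, green is at about (208,208), red at (253,164), and the cap line runs from (229,291.5) to (327,300).

```bash
python3 -c "
from h import *
c=cal('wrist')
g=ray(c,208,208,.15);r=ray(c,253,164,.15);print(g,r)
import numpy as np
# center: g = m - .047(cos,sin th), r = m + .047(cos(th+100),..)
from scipy.optimize import least_squares
f=lambda x:np.r_[(x[:2]-.0472*np.array([np.cos(x[2]),np.sin(x[2])])-g[:2]),(x[:2]+.0472*np.array([np.cos(x[2]+1.745),np.sin(x[2]+1.745)])-r[:2])]
s=least_squares(f,[.51,-.24,.1]);print('mill',s.x,s.fun)
a=ray(c,228.5,291,.2925);b=ray(c,326.5,299.5,.2925);print('line',(a+b)/2,np.degrees(np.arctan2(*(b-a)[1::-1])),np.linalg.norm(b-a))
pa=ray(c,80+316/2,60+327/2,.1955);pb=ray(c,80+477/2,60+344/2,.1955);print('pins',(pa+pb)/2,np.degrees(np.arctan2(*(pb-pa)[1::-1])),np.linalg.norm(pb-pa))
to([.5135,-.24,.28],1.80)
"
```

```text
[ 0.4686756  -0.24604037  0.15      ] [ 0.50236797 -0.19421817  0.15      ]
mill [ 0.51583133 -0.23983511  0.12181367] [ 0.00030549  0.00046986 -0.00030549 -0.00046986]
line [ 0.53576144 -0.23480533  0.2925    ] 7.61464573715534 0.051660161206092424
pins [ 0.53586868 -0.23358418  0.1955    ] 6.820490982178998 0.06714392958555236
t 4.67 pos [ 0.5341 -0.2288  0.2777] rpy [-3.1396e+00 -2.7000e-03  1.8003e+00] F [ 0.5  0.6 -2.6] ff 30.0 w 0.0555 q6 -0.73
shift [-0.0062 -0.0226 -0.0022] turn [-0.002  -0.0027  0.0003]
```

Emit:
{"fn": "drive_tool", "kwargs": {
  "series": [
    [0.04, [-0.0023, -0.021, 0], [0, 0, 0]],
    [0.04, [-0.0023, -0.021, 0.015], [0, 0, 0]],
    [0.04, [-0.0023, -0.021, 0.03], [0, 0, 0]],
    [0.04, [-0.0023, -0.021, 0.03], [0, 0, 0]],
    [0.04, [-0.0023, -0.021, 0.03], [0, 0, 0]]
  ]
}}

```text
time: 5.3
tool_pos: [0.5148, -0.2364, 0.2491]
ee_rot: [-3.141, -0.0, 1.8]
wrist_force: [0.3, -0.5, -1.1]
width: 0.0553
finger_force: 30.0
```

```bash
python3 -c "
from h import *
to([.5135,-.24,.245],1.80)
c=cal('wrist')
import json;json.dump({k:np.array(v).tolist() for k,v in c.items()},open('c3.json','w'))
a=snap('wrist','w3.png');s=snap('scene','s3.png');d=snap('side','d3.png')
to([.5135,-.24,.245],1.80)
f=lambda i,x,y,w,h,k:cv2.resize(i[y:y+h,x:x+w,::-1],None,fx=k,fy=k,interpolation=cv2.INTER_CUBIC)
cv2.imwrite('pics/c3.png',np.hstack([f(a,170,100,200,300,2),np.vstack([f(s,200,170,80,60,5),f(d,230,130,80,60,5)])]))"
```

```text
t 5.3 pos [ 0.5148 -0.2364  0.2491] rpy [-3.1413e+00 -5.0000e-04  1.8004e+00] F [ 0.3 -0.5 -1.1] ff 30.0 w 0.0553 q6 -0.76
shift [-0.0032 -0.0021  0.0041] turn [-0.0002 -0.0005  0.0004]
t 5.45 pos [ 0.515  -0.2368  0.25  ] rpy [3.1407e+00 6.0000e-04 1.7999e+00] F [ 0.1 -0.7 -2.9] ff 30.0 w 0.0558 q6 -0.76
shift [-0.0028 -0.0022  0.005 ] turn [ 0.0009  0.0006 -0.0001]
```

View pics/c3.png

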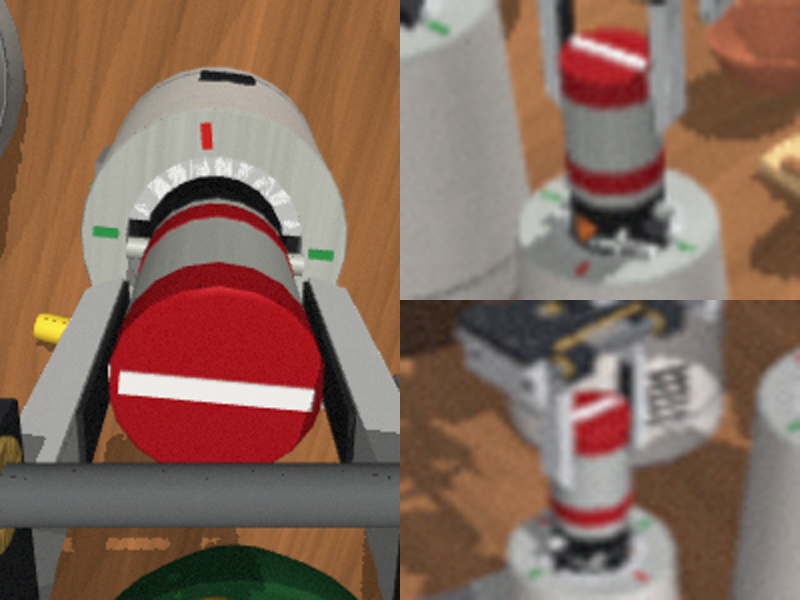

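```bash
python3 -c "
from h import *
import json;c={k:np.array(v) for k,v in json.load(open('c3.json')).items()}
P=lambda x,y,z:ray(c,169.75+x/2,99.75+y/2,z)
A=lambda a,b:(((a+b)/2).round(4),np.degrees(np.arctan2(*(b-a)[1::-1])).round(2),np.linalg.norm(b-a).round(4))
print('green',*A(P(105,232,.15),P(320,255,.15)));print('red',P(207,135,.15))
for z in(.166,.170):print('pins',*A(P(137,247,z),P(297,265,z)))
for z in (.264,.268):print('line',*A(P(118,382,z),P(313,402,z)))
s=cal('scene');d=cal('side')
# line centre in fixed cams
for z in(.264,.268):print(ray(s,200+608/5-80,170+52/5,z),ray(d,230+(597-400)/5,130+(407-300)/5,z))
"
```

```text
green [ 0.5151 -0.2422  0.15  ] 6.74 0.0954
red [ 0.50170532 -0.1958933   0.15      ]
pins [ 0.5169 -0.2416  0.166 ] 6.37 0.067
pins [ 0.5165 -0.2401  0.17  ] 6.37 0.0659
line [ 0.5165 -0.2425  0.264 ] 6.52 0.0515
line [ 0.516 -0.24   0.268] 6.52 0.05
[ 0.51391463 -0.23577443  0.264     ] [ 0.50597312 -0.24229079  0.264     ]
[ 0.51818793 -0.24024359  0.268     ] [ 0.50903422 -0.23707946  0.268     ]
```

Pins and line match the slots to within 1.5 mm and 0.4°. I lower gently.

Emit:
{"fn": "drive_tool", "kwargs": {
  "series": [
    [0.04, [-0.0008, -0.0012, 0.003], [0, 0, 0]],
    [0.04, [-0.0008, -0.0012, 0.008], [0, 0, 0]],
    [0.04, [-0.0008, -0.0012, 0.013], [0, 0, 0]],
    [0.04, [-0.0008, -0.0012, 0.018], [0, 0, 0]],
    [0.04, [-0.0008, -0.0012, 0.018], [0, 0, 0]]
  ]
}}

```text
time: 6.08
tool_pos: [0.5133, -0.2376, 0.2306]
ee_rot: [-3.141, -0.001, 1.8]
wrist_force: [0.2, 0.3, -2.5]
width: 0.0557
finger_force: 30.0
```

Emit:
{"fn": "drive_tool", "kwargs": {
  "series": [
    [0.04, [0, 0, 0.003], [0, 0, 0]],
    [0.04, [0, 0, 0.006], [0, 0, 0]],
    [0.04, [0, 0, 0.008], [0, 0, 0]],
    [0.04, [0, 0, 0.008], [0, 0, 0]]
  ]
}}

```text
time: 6.58
tool_pos: [0.5135, -0.2377, 0.2232]
ee_rot: [-3.141, -0.0, 1.8]
wrist_force: [-0.1, 0.4, -2.1]
width: 0.0558
finger_force: 30.0
```

Emit:
{"fn": "drive_tool", "kwargs": {
  "series": [
    [0.04, [0, 0, 0.003], [0, 0, 0]],
    [0.04, [0, 0, 0.006], [0, 0, 0]],
    [0.04, [0, 0, 0.008], [0, 0, 0]],
    [0.04, [0, 0, 0.008], [0, 0, 0]],
    [0.04, [0, 0, 0.008], [0, 0, 0]]
  ]
}}

```text
time: 7.2
tool_pos: [0.5138, -0.2379, 0.216]
ee_rot: [3.141, 0.001, 1.8]
wrist_force: [-1.2, 0.6, 3.8]
width: 0.0555
finger_force: 30.0
```

Emit:
{"fn": "drive_tool", "kwargs": {
  "series": [
    [0.04, [0, 0, 0.001], [0, 0, 0]],
    [0.04, [0, 0, 0.002], [0, 0, 0]],
    [0.04, [0, 0, 0.003], [0, 0, 0]],
    [0.04, [0, 0, 0.003], [0, 0, 0]],
    [0.04, [0, 0, 0.003], [0, 0, 0]]
  ]
}}

```text
time: 7.82
tool_pos: [0.5138, -0.2379, 0.2137]
ee_rot: [3.14, 0.001, 1.8]
wrist_force: [-1.7, 0.1, 7.1]
width: 0.0554
finger_force: 30.0
```

Emit:
{"fn": "drive_tool", "kwargs": {
  "series": [
    [0.04, [0, 0, 0], [0, 0, 0.08]],
    [0.04, [0, 0, 0], [0, 0, 0.16]],
    [0.04, [0, 0, 0], [0, 0, 0.24]],
    [0.04, [0, 0, 0], [0, 0, 0.32]],
    [0.04, [0, 0, 0], [0, 0, 0.32]]
  ]
}}

```text
time: 8.45
tool_pos: [0.515, -0.2374, 0.2137]
ee_rot: [3.137, -0.0, 1.481]
wrist_force: [1.5, 2.5, 6.2]
width: 0.0556
finger_force: 30.0
```

```bash
python3 -c "
from h import *
o=robot.get_obs();print(o['wrist_torque'])
to([.5138,-.2379,.2137],.4)"
```

```text
[ 0.13458362 -0.26348078  0.25532755]
t 8.45 pos [ 0.515  -0.2374  0.2137] rpy [ 3.1374e+00 -2.0000e-04  1.4810e+00] F [1.5 2.5 6.2] ff 30.0 w 0.0556 q6 -0.44
shift [-0.0006 -0.0011  0.    ] turn [ 0.0036 -0.0025  1.081 ]
```

Emit:
{"fn": "drive_tool", "kwargs": {
  "series": [
    [0.04, [0, 0, 0], [0, 0, 0.09]],
    [0.04, [0, 0, 0], [0, 0, 0.18]],
    [0.04, [0, 0, 0], [0, 0, 0.27]],
    [0.04, [0, 0, 0], [0, 0, 0.36]],
    [0.04, [0, 0, 0], [0, 0, 0.36]]
  ]
}}

```text
time: 9.07
tool_pos: [0.5159, -0.2377, 0.2138]
ee_rot: [3.135, -0.002, 1.123]
wrist_force: [5.4, 0.3, 5.7]
width: 0.0555
finger_force: 30.0
```

Emit:
{"fn": "drive_tool", "kwargs": {
  "series": [
    [0.04, [0, 0, 0], [0, 0, 0.09]],
    [0.04, [0, 0, 0], [0, 0, 0.18]],
    [0.04, [0, 0, 0], [0, 0, 0.27]],
    [0.04, [0, 0, 0], [0, 0, 0.36]],
    [0.04, [0, 0, 0], [0, 0, 0.36]]
  ]
}}

```text
time: 9.7
tool_pos: [0.5167, -0.2385, 0.2139]
ee_rot: [3.134, -0.004, 0.763]
wrist_force: [6.7, -1.6, 4.3]
width: 0.0553
finger_force: 30.0
```

```bash
python3 -c "
from h import *
o=robot.get_obs();print(o['wrist_torque'])
to([.5138,-.2379,.2137],.4)"
```

```text
[-0.31231776 -1.61003499  0.46848316]
t 9.7 pos [ 0.5167 -0.2385  0.2139] rpy [ 3.1336 -0.0044  0.7627] F [ 6.7 -1.6  4.3] ff 30.0 w 0.0553 q6 0.28
shift [-0.0017 -0.0024  0.0002] turn [ 0.0071 -0.0058  0.3627]
```

Emit:
{"fn": "drive_tool", "kwargs": {
  "series": [
    [0.04, [0.0006, 0.001, 0.0005], [0, 0, 0.09]],
    [0.04, [0.0012, 0.002, 0.001], [0, 0, 0.18]],
    [0.04, [0.0012, 0.002, 0.0015], [0, 0, 0.27]],
    [0.04, [0.0012, 0.002, 0.0015], [0, 0, 0.34]],
    [0.04, [0.0012, 0.002, 0.0015], [0, 0, 0.37]]
  ]
}}

```text
time: 10.32
tool_pos: [0.518, -0.2395, 0.2138]
ee_rot: [3.135, -0.005, 0.392]
wrist_force: [4.0, -0.9, 8.3]
width: 0.0557
finger_force: 30.0
```

```bash
python3 -c "
from h import *
o=robot.get_obs();print(o['wrist_torque'])
to([.5138,-.2379,.2137],.4)
c=cal('wrist');a=snap('wrist','w4.png');d=snap('side','d4.png');s=snap('scene','s4.png')
print(robot.get_obs()['wrist_torque'],robot.get_obs()['wrist_force'])
f=lambda i,x,y,w,h,k:cv2.resize(i[y:y+h,x:x+w,::-1],None,fx=k,fy=k,interpolation=cv2.INTER_CUBIC)
cv2.imwrite('pics/c4.png',np.hstack([f(a,170,100,200,300,2),np.vstack([f(s,200,170,80,60,5),f(d,230,130,80,60,5)])]))"
```

```text
[-0.48291632 -0.70657211  0.65545767]
t 10.32 pos [ 0.518  -0.2395  0.2138] rpy [ 3.1348 -0.0052  0.3919] F [ 4.  -0.9  8.3] ff 30.0 w 0.0557 q6 0.65
shift [-0.0033 -0.0031  0.0001] turn [ 0.0068 -0.0052 -0.0081]
[-0.395484   -0.67882581  0.60983289] [ 3.52888365 -1.5551789   9.12154034]
```

View pics/c4.png

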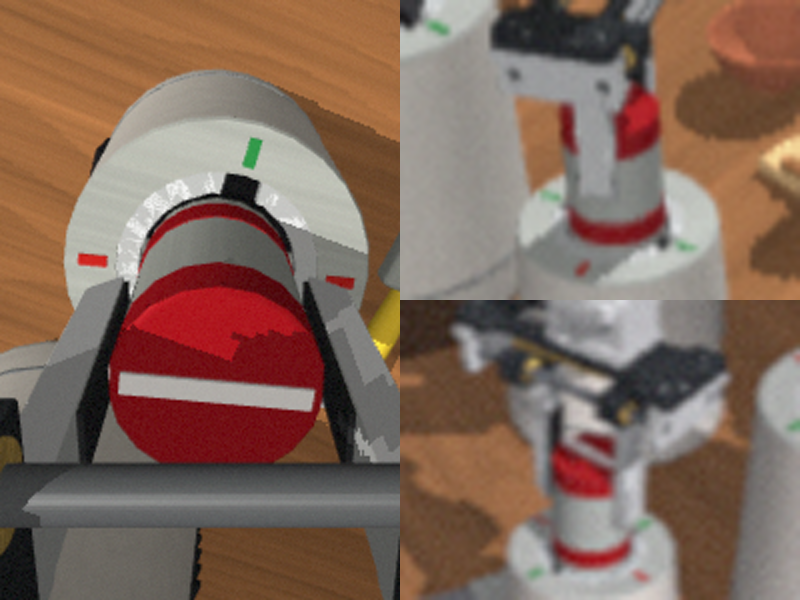

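The cup has not slipped in the grip and its line points at the red marks. The torque is above 0.55 N m, so it is at the stop. I hold briefly and hand in.

Emit:
{"fn": "drive_tool", "kwargs": {
  "series": [
    [0.04, [0, 0, 0], [0, 0, 0]],
    [0.04, [0, 0, 0], [0, 0, 0]],
    [0.04, [0, 0, 0], [0, 0, 0]],
    [0.04, [0, 0, 0], [0, 0, 0]],
    [0.04, [0, 0, 0], [0, 0, 0]]
  ]
}}

```text
time: 11.1
tool_pos: [0.518, -0.2395, 0.2138]
ee_rot: [3.135, -0.005, 0.393]
wrist_force: [4.2, -1.1, 8.0]
width: 0.0554
finger_force: 30.0
```

```bash
python3 -c "
from h import *
o=robot.get_obs();print(o['wrist_torque'],o['wrist_force'],o['tool_pos'],o['ee_rot'],o['finger_force'])
if o['wrist_torque'][2]>.5 and o['wrist_force'][2]>3 and o['finger_force']>20: print(robot.close_job())"
```

```text
[-0.37934125 -0.74211112  0.57767007] [ 4.24486871 -1.10660223  8.03596477] [ 0.51801437 -0.23951351  0.2138036 ] [ 3.1349039  -0.00521966  0.39291939] 29.995727464556694
the job is handed in; nothing more can be done
None
```

I handed the job in at about 11 s with the red cup seated in the mill's collar, turned clockwise to its stop and still gripped and pushed down; no verdict came back from the judge.

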